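Pack two metal tea caddies into the tray corner, righting the fallen one

ROBOT

A 6-joint arm with a two-finger parallel gripper is mounted at the origin on the work surface. World frame = base frame: x ahead of the robot, y to its left, z up, the work surface at z = 0. Lengths are in m, angles in rad, forces in N, time in s.
With the tool pointing down it reaches from about 0.35 to 0.775 m from the base axis. Payload 5.5 kg.
Tool frame: the origin (TCP) lies between the finger pads; the fingertips stand 22 mm ahead of it and the grasp point (between the pads) lies 3 mm ahead of it (env.finger_overhang is the distance from the TCP to the fingertips, in m); y points along the fingers, x is the direction in which the jaws open and shut, and the axes are right-handed (so a half turn about y gives the same grasp; the last joint's range is limited). The gripper opens to 85 mm and grips with 20 to 120 N. Pads are 22 mm wide; open, the fingers measure 114 mm over their backs; the gripper's body (76 mm by 85 mm) begins 54 mm behind the grasp point. The pads swing forward as they close: fully open they stand 13 mm farther back than shut.
Start: joints at [-1.453, 0.313, 0.046, 1.304, 0, 1.431], TCP at [0.147, -0.556, 0.253] pointing down, gripper open.
Joint ranges: [-2.76, 2.76], [-0.86, 1.69], [-1.03, 1.26], [-2.2, 2.34], [-1.47, 1.5], [-3.14, 3.14]. Speed limits (rad/s): [2.57, 2.57, 3.14, 3.14, 3.14, 3.14].

INTERFACE

Orientations are given as a unit quaternion [w, x, y, z].
In Python, from workcell import monitor, cams, job, env gives the robot as it stands.
- The arm moves only by the tool drive_tool, never from a script. Its argument "plan" is text: rows parted by semicolons, each of 7 numbers parted by spaces: the opening, from -1 (shut) to 1 (fully open), then the shift along the tool's x, y, z in mm, then the turn, a rotation vector about the tool's x, y, z in degrees. In form: gripper x y z rx ry rz; .... A call has 1 to 8 rows; each row shifts and turns the pose as measured when the row begins, along the tool's axes as they then stand; what a row does not reach is not made up. A row lasts 1/8 s, in which the tool goes at most 62.5 mm and 10.7 degrees, less where a joint would pass 70% of its speed; a pose out of reach is approached as far as the arm can. A call is refused whole if a number of a shift passes 62.5 or a number of a turn 10.7, either way. A call with a gripper value outside its range is refused whole. The fingers move at their own pace and stop on an object; "grip_force" is the grip in N (left out, the last holds). Time passes only in rows, so rows that do not move let the fingers close. It gives the time, the measured TCP pose, the force and the opening at its end, in the units of the state.
- monitor.get_state(): the state, without advancing time (a new reading comes with each control period).
- cams.read_camera(name): name is "scene" or "top" or "wrist"; returns (picture, depth): 400x640x3 uint8, red, green, blue; 400x640 float32, m along the optical axis (not along the pixel's ray), 0 where there is no reading.
- cams.calibration(name): a dict with "fx", "fy", "cx", "cy" (pixels), "R" (3x3) and "t" (3): a world point X has camera coordinates R X + t. Camera axes: x right, y down, z forward; pixel columns grow to the right and rows downward; lengths in m; the calibration is good to about 2 mm. A picture is of the moment at which its call begins: read the wrist's pose just before it. calibration takes no time and is no camera call; for the wrist camera it gives the pose at the moment of the call.
- job.hand_in(): hands the job in, once; it reports no verdict.
The state is a dict: "clock": time; "joint_pos": joint angles; "qvel": joint speeds; "tau": joint torques, N m; "tcp_pos": TCP position; "orientation": TCP orientation; "wrist_force": force on the tool from outside, world axes, zero at the start; "ft_torque": the same for the moment, N m; "finger_gap": finger opening in m.
Only numpy, scipy, OpenCV 4.12 (cv2) and the standard library are available. Lean on these libraries where they do the work, as an engineer would, in place of code of your own. Each camera call takes 0.05 s, during which the arm holds its last target.

TASK

First bring the standing copper tea caddy snugly and squarely into the closed corner of the packing tray, against both green fences. Then pick up the fallen brass caddy, stand it upright (knob on top) on the tray beside the copper one, snug against the copper caddy and against the far fence, leaving no visible gaps. Do not drop or knock over a caddy, and leave the bowl, jar, tin, hammer, brush and mallet where they are.

Things in the scene. Friction and masses are not known exactly. Their poses are not given: they have to be found in the camera images.
- corner (a point): Inner corner of the fixed packing tray, on its floor (8 mm over the bench), where its two green fences meet, each 12 mm thick and 45 mm above the floor. Far fence: beyond +x, runs along this y. Side fence: beyond +y (left), runs along this x. Plywood floor spans x -188 to 0, y -248 to 0 mm in this frame; its near and right sides have no fence. Place and yaw (to 0.2 rad) vary.
- copper_mid (a point): Centre, half-way up the body, of the copper caddy standing on the tray: a rigid closed box 50 x 50 mm, 120 mm tall, with a black round knob 20 mm across, 16 mm high on top. z points from foot to knob, x and y square to its sides; this point is 60 mm above its foot. About 0.32 kg. Home in the corner this point is at (-25, -25, 60) mm in the frame of corner.
- brass_mid (a point): Centre, half-way up the body, of the brass caddy, fallen on its side on the bench on the robot's right: same size and mass as the copper one, dark wood knob. z points from foot to knob (level at the start, knob roughly to the robot's left), x and y square to its sides; lying, this point is 25 mm above the bench. Packed, it is at (-25, -75, 60) mm in the frame of corner.
- bowl: Copper bowl, 120 mm across, 50 mm high, to be left alone; origin at the centre of its underside.
- polish_jar: Jar of polish, 60 mm across, 75 mm high, black lid, to be left alone; origin at the centre of its underside.
- steel_tin: Round steel tin, 70 mm across, 90 mm high, to be left alone; origin at the centre of its underside.
- hammer: Hammer with pale wooden handle lying on the bench, to be left alone; its handle runs along its x.
- brush: Flat brush lying on the bench, to be left alone; its handle runs along its x.
- mallet: Wooden mallet lying on the bench: handle along its x, 24 mm thick, head 60 mm across and 100 mm long, to be left alone.
Things that resemble listed ones, but are neither listed nor needed, are in the scene too. There is more than one size of the part that bears copper_mid; the job needs the larger.

How it is judged:
By the outcome, as a careful person would: the job done as asked, in the order asked, and still so for the second after the job is handed in, with the robot touching nothing.
It also fails if it takes over 58 s, if anything falls off the work surface, if the arm or the gripper's body presses on something with over 40 N, if the wrist force passes 120 N, or if a joint passes its speed limit or range.

## Working session

There is one attempt and no reset: what is moved stays moved. The work goes in short steps, Python scripts to look and compute and a tool call to move; the robot and the scene stay as the last step left them, time stands still between calls to the robot, and variables do not carry over. Pictures are saved under pics/ and viewed, and the job is handed in when it is done.

Besides the shell and the picture viewer there is one more tool, called as name(argument=value, ...), one argument or row to a line, values as JSON. drive_tool: Moves the arm, as the interface text tells. Its arguments: {"type":"object","properties":{"plan":{"type":"string"},"grip_force":{"type":"number"}},"required":["plan"]}

```bash
ls; mkdir -p pics
python3 - <<'E'
from workcell import monitor,cams,job,env
import cv2,numpy as np
s=monitor.get_state();print(s)
for n in ["scene","top"]:
    im,d=cams.read_camera(n)
    cv2.imwrite(f"pics/{n}0.png",im[:,:,::-1]);np.savez(f"pics/{n}0.npz",im=im,d=d)
    print(n,cams.calibration(n))
E
```

```text
pics
{'clock': 0.0, 'joint_pos': array([-1.45260856e+00,  3.14039167e-01,  4.49932228e-02,  1.30359106e+00,
        1.56748437e-05,  1.43119368e+00]), 'qvel': array([-2.96223117e-04, -1.65053518e-04, -5.85953646e-04,  2.33016251e-05,
       -1.45467843e-03,  3.29560721e-04]), 'tau': array([-4.55573272e-04, -4.80627573e+01,  2.98532653e+01,  1.94623950e-02,
       -1.59985361e-04,  4.36499477e-06]), 'tcp_pos': array([ 0.14653191, -0.55554041,  0.2523926 ]), 'orientation': array([ 0.56059026, -0.55965236,  0.43203403, -0.43113152]), 'wrist_force': array([-0.64312709,  0.67881691,  0.95494345]), 'ft_torque': array([ 0.03306561, -0.00375784,  0.01701449]), 'finger_gap': 0.08536653571031758}
scene {'fx': 419.7542025715058, 'fy': 419.7542025715058, 'cx': 323.8751624151895, 'cy': 198.42398241628877, 'R': array([[ 0.1503478 ,  0.98852743,  0.01445919],
       [ 0.59337605, -0.07853069, -0.80108538],
       [-0.79075938,  0.12902116, -0.59837542]]), 't': array([-0.04077308, -0.25853672,  1.88506908])}
top {'fx': 405.9319604793292, 'fy': 405.9319604793292, 'cx': 317.51363967606966, 'cy': 205.15415203460458, 'R': array([[ 0.01999183, -0.99979962,  0.00102117],
       [-0.9882728 , -0.01991597, -0.15139431],
       [ 0.15138431,  0.00201745, -0.98847292]]), 't': array([-0.04413476,  0.51735041,  1.14431508])}
```

View pics/scene0.png

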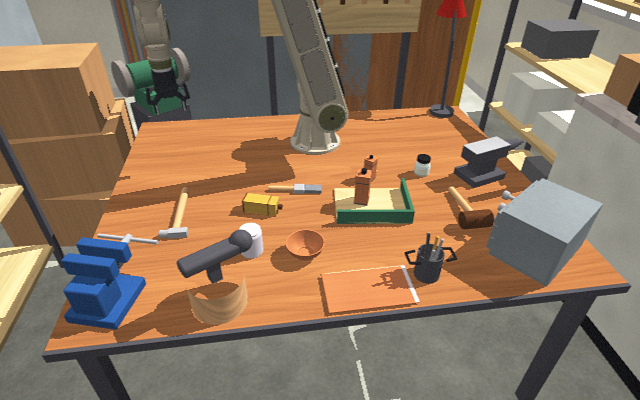

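View pics/top0.png

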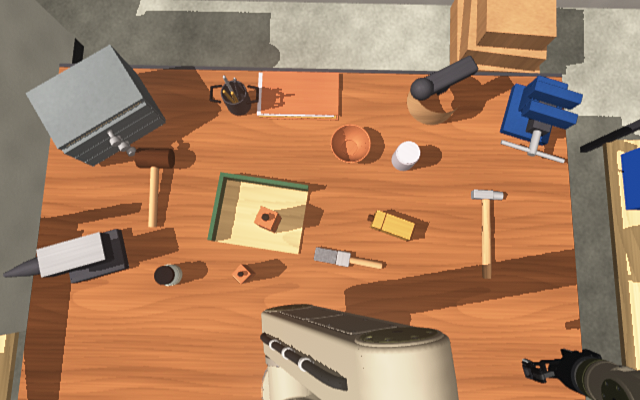

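The top view shows the tray (215–308, 175–252) with its corner at about (222,178), the large copper caddy at (266,217), a small decoy at (241,273), and brass lying at (393,224) with its knob at (371,217). Next I measure these.

```bash
cat > h.py <<'E'
import numpy as np,cv2
def cloud(d,c):
    v,u=np.mgrid[0:d.shape[0],0:d.shape[1]]
    P=np.stack([(u-c['cx'])/c['fx']*d,(v-c['cy'])/c['fy']*d,d],-1)
    return (P-c['t'])@c['R']
def ray(u,v,c,z):
    r=c['R'].T@np.array([(u-c['cx'])/c['fx'],(v-c['cy'])/c['fy'],1]); o=-c['R'].T@c['t']
    return o+r*(z-o[2])/r[2]
def proj(X,c):
    p=c['R']@np.asarray(X)+c['t']; return np.array([c['fx']*p[0]/p[2]+c['cx'],c['fy']*p[1]/p[2]+c['cy']])
E
python3 - <<'E'
from h import *
from workcell import cams
for n,box in [("top",(200,160,440,290)),("scene",(230,140,430,240))]:
    z=np.load(f"pics/{n}0.npz");im,d=z['im'],z['d'];c=cams.calibration(n)
    x0,y0,x1,y1=box
    cv2.imwrite(f"pics/{n}crop.png",cv2.resize(im[y0:y1,x0:x1,::-1],None,fx=3.3 if n=="top" else 4,fy=3.3 if n=="top" else 4,interpolation=cv2.INTER_CUBIC))
    P=cloud(d,c);hsv=cv2.cvtColor(im,cv2.COLOR_RGB2HSV)
    np.save(f"pics/{n}P.npy",P)
    for nm,pts in [("a",[(266,217),(241,273),(393,224),(371,217),(280,180),(216,210),(280,240)])] if n=="top" else []:
        for u,v in pts: print(u,v,P[v,u].round(4),hsv[v,u])
E
```

```text
266 217 [0.4681 0.102  0.1408] [ 11 106  82]
241 273 [0.3197 0.1683 0.1016] [ 9 90 65]
393 224 [ 0.4667 -0.2523  0.0456] [ 20 151 240]
371 217 [ 0.4869 -0.1901  0.0362] [ 10 161 117]
280 180 [ 0.6     0.0824 -0.0035] [ 16 125 116]
216 210 [0.4961 0.2579 0.053 ] [ 58  74 135]
280 240 [0.4166 0.0751 0.0072] [ 23  83 250]
```

View pics/topcrop.png

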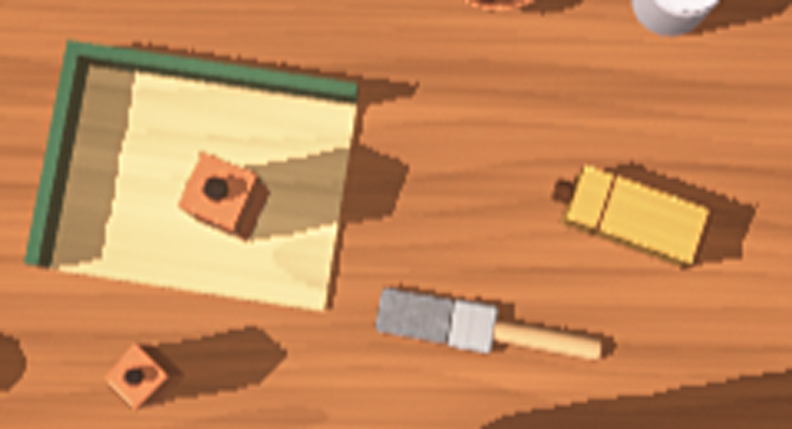

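View pics/scenecrop.png

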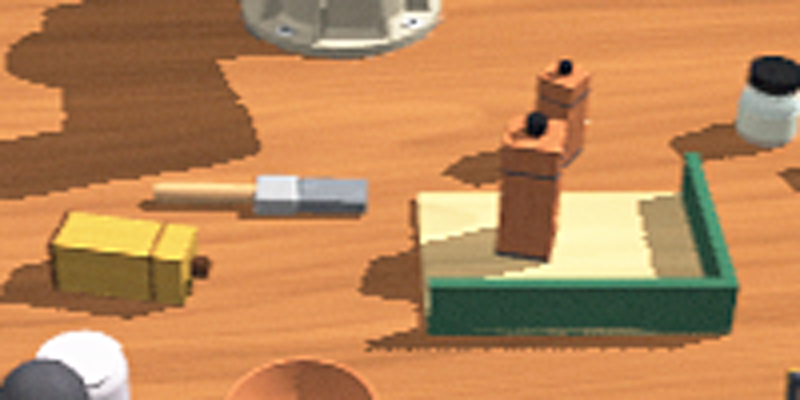

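Run:
```python
from h import *
from workcell import cams
P=np.load("pics/topP.npy");z=np.load("pics/top0.npz");im=z['im'];hsv=cv2.cvtColor(im,cv2.COLOR_RGB2HSV);c=cams.calibration("top")
H,S,V=[hsv[...,i].astype(int) for i in range(3)]
uu,vv=np.meshgrid(np.arange(640),np.arange(400))
def onplane(m,zz):
    return np.array([ray(u,v,c,zz) for v,u in zip(*np.nonzero(m))])
roi=(uu>195)&(uu<330)&(vv>160)&(vv<265)
g=roi&(H>45)&(H<90)&(S>50)
gt=g&(abs(P[...,2]-.053)<.006)
print("green",g.sum(),gt.sum(),np.median(P[...,2][gt]), [np.percentile(V[g],q) for q in(5,25,50,75,95)])
Q=onplane(gt,.053)[:,:2]
# separate: far fence & side fence
def rect(q): 
    r=cv2.minAreaRect((q*1000).astype(np.float32)); return r
ur=np.array([[u,v] for v,u in zip(*np.nonzero(gt))])
far=ur[:,0]>235; side=(ur[:,1]>190)
for nm,s in(("far",far),("side",side)):
    q=Q[s];m=q.mean(0);w=np.linalg.svd(q-m)[2][0]; n=np.array([-w[1],w[0]])
    dd=(q-m)@n; print(nm,m.round(4),np.degrees(np.arctan2(w[1],w[0])),"width",np.percentile(dd,[1,5,50,95,99]).round(4), rect(q))
# floor
f=roi&(H>14)&(H<32)&(abs(P[...,2]-.008)<.006)&(S>50)&(S<130)
print("floor rect",rect(onplane(f,.008)[:,:2]),f.sum())
for nm,cx,cy,h,zz,pad in(("copper",266,217,0,.128,25),("small",241,273,0,.09,20),("brass",393,224,0,.05,35)):
    m=(abs(uu-cx)<pad)&(abs(vv-cy)<pad)&(abs(P[...,2]-zz)<.010)
    print(nm,m.sum(),np.median(P[...,2][m]))
    q=onplane(m,zz)[:,:2]; print(rect(q), rect(P[m][:,:2]), (q.mean(0)*1000).round(1))
```

```text
green 577 568 0.05234791031629178 [np.float64(104.0), np.float64(126.0), np.float64(130.0), np.float64(133.0), np.float64(136.0)]
far [0.5825 0.1022] 82.44133322872737 width [-0.0057 -0.0052  0.      0.0051  0.0056] ((582.44921875, 101.70870208740234), (210.53842163085938, 11.42292594909668), 82.46843719482422)
side [0.4814 0.2635] 172.4306931345941 width [-0.0052 -0.0047 -0.0001  0.0048  0.0052] ((482.4168701171875, 263.36846923828125), (10.613651275634766, 141.27284240722656), 82.46063995361328)
floor rect ((499.05657958984375, 142.9633331298828), (272.6923522949219, 210.89773559570312), 82.46754455566406) 4731
copper 310 0.12702942486455449
((467.7139892578125, 104.79142761230469), (50.92008590698242, 49.939327239990234), 68.4788589477539) ((468.186279296875, 105.46101379394531), (49.8009033203125, 49.62881088256836), 68.4892349243164) [467.5 104.7]
small 187 0.09021184177201282
((316.91925048828125, 170.41021728515625), (39.013980865478516, 37.70451736450195), 47.234832763671875) ((317.13275146484375, 171.232177734375), (38.61663818359375, 37.667884826660156), 47.856597900390625) [317.4 170.6]
brass 740 0.04925553384267409
((463.216796875, -253.11941528320312), (120.61625671386719, 50.96478271484375), 70.96686553955078) ((463.36224365234375, -253.75991821289062), (120.43472290039062, 50.483551025390625), 70.9552001953125) [ 463.1 -253.4]
```

```bash
cat >> h.py <<'E'
from scipy.spatial.transform import Rotation as Ro
def tr(q): q=np.asarray(q); return Ro.from_quat(np.r_[q[1:],q[0]])
EX=np.array([np.cos(np.radians(-7.56)),np.sin(np.radians(-7.56)),0]);EY=np.array([-EX[1],EX[0],0]);C=np.array([.595,.2424,.008])
def tool(jaw,tilt=0):
    # tool: x jaw at angle jaw (deg), y down when tilt=0; tilt = turn about own x
    a=np.radians(jaw);x=np.array([np.cos(a),np.sin(a),0]);y=np.array([0,0,-1.]);z=np.cross(x,y)
    return Ro.from_matrix(np.stack([x,y,z],1))*Ro.from_rotvec([np.radians(tilt),0,0])
def need(s,p,R):
    R0=tr(s['orientation']); print("t",round(s['clock'],2),"tcp",(s['tcp_pos']*1000).round(1),"F",s['wrist_force'].round(1),"gap",round(s['finger_gap']*1000,1))
    print("j",s['joint_pos'].round(2));print("shift",(R0.inv().apply(np.asarray(p)-s['tcp_pos'])*1000).round(1),"turn",np.degrees((R0.inv()*R).as_rotvec()).round(2))
E
python3 - <<'E'
from h import *
from workcell import env,monitor,cams
print([a for a in dir(env) if a[0]!='_'],env.finger_overhang)
s=monitor.get_state()
R=tr(s['orientation']).as_matrix();print(R.round(3))
need(s,[.4677,.1048,.22],tool(-21.5))
print(cams.calibration("wrist"))
im,d=cams.read_camera("wrist");cv2.imwrite("pics/w0.png",im[:,:,::-1])
E
```

```text
['MotionError', 'finger_overhang'] 0.022
[[ 0.255 -0.     0.967]
 [-0.967  0.002  0.255]
 [-0.002 -1.     0.   ]]
t 0.1 tcp [ 146.6 -555.6  252.5] F [ 0.1 -0.8 -0.1] gap 85.6
j [-1.45  0.31  0.05  1.3  -0.    1.43]
shift [-556.6   33.5  478.9] turn [ -0.06 -53.73  -0.08]
{'fx': 320.46497151395465, 'fy': 320.46497151395465, 'cx': 324.7233698848974, 'cy': 199.8165552979527, 'R': array([[ 0.25450131, -0.96707107, -0.00161935],
       [-0.93169881, -0.24564055,  0.26757811],
       [-0.25916483, -0.06659023, -0.96353481]]), 't': array([-0.5746689 , -0.03560863,  0.37843054])}
```

View pics/w0.png

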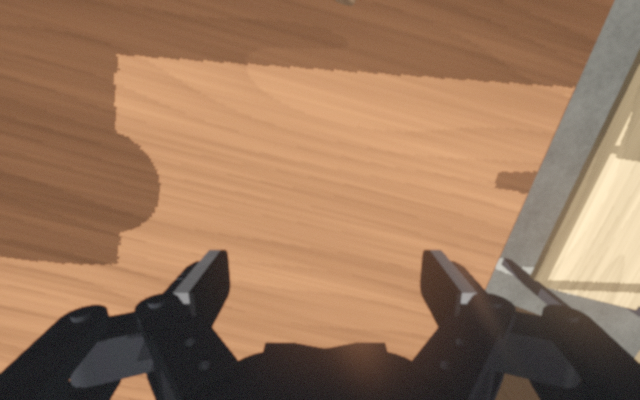

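drive_tool(
  plan="1 -32 0 28 0 -3.6 0;1 -32 0 28 0 -3.6 0;1 -32 0 28 0 -3.6 0;1 -32 0 28 0 -3.6 0;1 -32 0 28 0 -3.6 0",
)

```text
clock: 0.78
tcp_pos: [0.2164, -0.3518, 0.2502]
orientation: [0.623, -0.621, 0.338, -0.336]
wrist_force: [0.4, 0.0, 0.7]
finger_gap: 0.0856
```

```bash
cat > n.py <<'E'
import sys
from h import *
from workcell import monitor
s=monitor.get_state(); a=list(map(float,sys.argv[1:])); need(s,a[:3],tool(*a[3:]))
E
python3 n.py .4677 .1048 .22 -21.5
```

```text
t 0.78 tcp [ 216.4 -351.8  250.2] F [0.4 0.  0.7] gap 85.6
j [-1.22  0.   -0.33  1.24  0.    1.35]
shift [-245.    32.1  459.9] turn [ -0.18 -35.38  -0.18]
```

drive_tool(
  plan="1 -25 0 52 0 -3.6 0;1 -25 0 52 0 -3.6 0;1 -25 0 52 0 -3.6 0;1 -25 0 52 0 -3.6 0;1 -25 0 52 0 -3.6 0;1 -25 0 52 0 -3.6 0",
)

```text
clock: 1.52
tcp_pos: [0.3476, -0.0236, 0.2514]
orientation: [0.676, -0.673, 0.211, -0.213]
wrist_force: [1.3, -0.3, -0.3]
finger_gap: 0.0854
```

```bash
python3 n.py .4677 .1048 .22 -21.5
```

```text
t 1.52 tcp [347.6 -23.6 251.4] F [ 1.3 -0.3 -0.3] gap 85.4
j [-0.3  -0.13 -0.45  1.25  0.    1.88]
shift [ 24.9  32.2 173.9] turn [ -0.24 -13.42   0.07]
```

drive_tool(
  plan="1 12 0 48 0 -4.5 0;1 12 0 48 0 -4.5 0;1 12 0 48 0 -4.5 0;1 6 0 25 0 0 0;1 0 0 0 0 0 0",
)

```text
clock: 2.15
tcp_pos: [0.4676, 0.113, 0.2515]
orientation: [0.697, -0.695, 0.124, -0.127]
wrist_force: [-0.5, -0.4, -0.4]
finger_gap: 0.0855
```

```bash
python3 n.py .4677 .1048 .106 -21.5
python3 - <<'E'
from h import *
from workcell import cams
im,d=cams.read_camera("wrist");cv2.imwrite("pics/w1.png",im[:,:,::-1])
c=cams.calibration("wrist");P=cloud(d,c)
m=(abs(P[...,2]-.128)<.007)&(np.hypot(P[...,0]-.4677,P[...,1]-.1048)<.05)&(d>0)
print(m.sum(),np.median(P[...,2][m]),cv2.minAreaRect((P[m][:,:2]*1000).astype(np.float32)))
E
```

```text
t 2.15 tcp [467.6 113.  251.5] F [-0.5 -0.4 -0.4] gap 85.5
j [ 0.07  0.13 -0.19  1.24  0.    2.  ]
shift [  2.6 145.5  -8.2] turn [-0.2   1.05  0.14]
3230 0.12803317809019704 ((467.9808349609375, 104.85272216796875), (50.1211051940918, 49.510562896728516), 68.13906860351562)
```

View pics/w1.png

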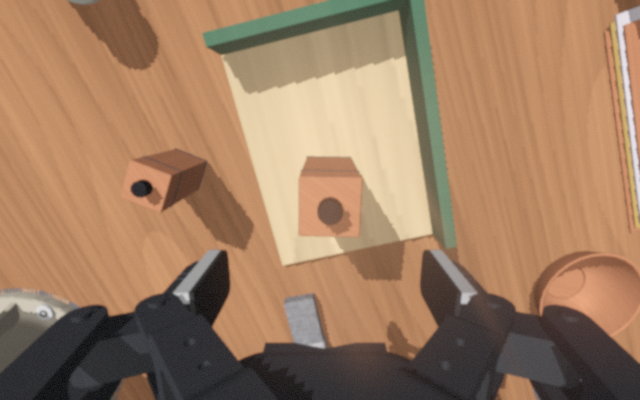

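The wrist view agrees: copper top is at (468.0, 104.9) mm, with its face centred near (330,205) px. I go down to grasp.

drive_tool(
  plan="1 2.7 0 -8.2 -0.2 1.2 0.1;1 0 45 0 0 0 0;1 0 45 0 0 0 0;1 0 40 0 0 0 0;1 0 15 0 0 0 0;1 0 0 0 0 0 0",
  grip_force=40,
)

```text
clock: 2.95
tcp_pos: [0.4638, 0.0947, 0.1046]
orientation: [-0.692, 0.694, -0.138, 0.139]
wrist_force: [-0.1, -0.7, -0.1]
finger_gap: 0.0853
```

```bash
python3 n.py .468 .1048 .106 -21.7
```

```text
t 2.95 tcp [463.8  94.7 104.6] F [-0.1 -0.7 -0.1] gap 85.3
j [ 0.03  0.22 -0.46  0.88 -0.    2.  ]
shift [-0.  -1.5 10.9] turn [ 0.13 -0.89  0.16]
```

drive_tool(
  plan="1 0 -1.5 10.5 0 -0.8 0;1 0 0 0 0 0 0",
)

```text
clock: 3.2
tcp_pos: [0.4691, 0.1037, 0.1082]
orientation: [-0.693, 0.695, -0.132, 0.136]
wrist_force: [0.2, 0.0, 0.6]
finger_gap: 0.0854
```

```bash
python3 n.py .468 .1048 .106 -21.7
```

```text
t 3.2 tcp [469.1 103.7 108.2] F [0.2 0.  0.6] gap 85.4
j [ 0.05  0.23 -0.44  0.89 -0.    2.01]
shift [-1.4  2.2  0.6] turn [ 0.07 -0.2   0.31]
```

drive_tool(
  plan="1 -1.4 1 0.6 0 0 0.3;-1 0 0 0 0 0 0;-1 0 0 0 0 0 0;-1 0 0 0 0 0 0;-1 0 0 0 0 0 0;-1 0 0 0 0 0 0",
  grip_force=40,
)

```text
clock: 3.95
tcp_pos: [0.4692, 0.1052, 0.1089]
orientation: [-0.694, 0.694, -0.133, 0.135]
wrist_force: [-0.3, -0.2, 1.4]
finger_gap: 0.0496
```

```bash
python3 n.py .468 .1048 .106 -21.7
```

```text
t 3.95 tcp [469.2 105.2 108.9] F [-0.3 -0.2  1.4] gap 49.6
j [ 0.05  0.23 -0.44  0.9  -0.    2.01]
shift [-1.   2.9 -0.9] turn [-0.01 -0.15  0.17]
```

drive_tool(
  plan="-1 0 -3 0 0 0 0;-1 0 -3 0 0 -3.5 0;-1 0 0 0 0 -3.5 0",
)

```text
clock: 4.32
tcp_pos: [0.4672, 0.1051, 0.1135]
orientation: [-0.701, 0.702, -0.091, 0.09]
wrist_force: [-0.5, 0.6, -3.0]
finger_gap: 0.0497
```

```bash
python3 - <<'E'
from h import *
from workcell import monitor
print(C-.033*EX-.033*EY)
E
python3 n.py .560 .214 .114 -7.56
```

```text
[0.55794522 0.21402847 0.008     ]
t 4.33 tcp [467.2 105.1 113.5] F [-0.5  0.6 -3. ] gap 49.7
j [ 0.05  0.22 -0.43  0.91 -0.    1.88]
shift [ 62.2  -0.8 128.8] turn [ 0.09 -7.09 -0.09]
```

drive_tool(
  plan="-1 15 0 30 0 -3 0;-1 13 0 30 0 -3 0;-1 13 0 30 0 -1 0;-1 10 0 30 0 0 0;-1 0 0 0 0 0 0",
)

```text
clock: 4.95
tcp_pos: [0.5382, 0.2154, 0.1099]
orientation: [-0.704, 0.707, -0.049, 0.043]
wrist_force: [-0.6, -0.7, -2.7]
finger_gap: 0.0496
```

```bash
python3 n.py .558 .214 .112 -7.56
```

```text
t 4.95 tcp [538.2 215.4 109.9] F [-0.6 -0.7 -2.7] gap 49.6
j [ 0.24  0.41 -0.18  0.99 -0.    1.94]
shift [19.8 -2.3  1.2] turn [ 0.25  0.06 -0.51]
```

drive_tool(
  plan="-1 10 -2 0.6 0.2 0 -0.5;-1 9 -1 0.6 0 0 0;-1 0 0 0 0 0 0",
)

```text
clock: 5.32
tcp_pos: [0.5571, 0.2123, 0.112]
orientation: [-0.705, 0.706, -0.048, 0.046]
wrist_force: [-0.4, 0.2, -3.4]
finger_gap: 0.0499
```

```bash
python3 n.py .558 .214 .112 -7.56
python3 - <<'E'
from h import *
from workcell import cams
for n in ("top","wrist"):
    im,d=cams.read_camera(n);c=cams.calibration(n);cv2.imwrite(f"pics/{n}2.png",im[:,:,::-1]);P=cloud(d,c)
    hsv=cv2.cvtColor(im,cv2.COLOR_RGB2HSV);H=hsv[...,0];S=hsv[...,1]
    T=np.stack([(P-C)@EX,(P-C)@EY],-1)*1000
    g=(H>45)&(H<90)&(S>50)&(abs(P[...,2]-.053)<.005)&(d>0)
    for nm,k,m in(("far",0,g&(abs(T[...,0]-6)<10)&(T[...,1]<-60)&(T[...,1]>-240)),("side",1,g&(abs(T[...,1]-6)<10)&(T[...,0]<-60)&(T[...,0]>-180))):
        if m.sum()>20:
            q=T[m];p=np.polyfit(q[:,1-k],q[:,k],1);print(n,nm,m.sum(),"centre offset (want 6)",np.median(q[:,k]).round(2),np.percentile(q[:,k],[2,98]).round(1),"slope deg",np.degrees(p[0]).round(2))
    m=(abs(P[...,2]-.132)<.008)&(d>0)&(H<20)&(S>60)&(abs(T[...,0]+33)<50)&(abs(T[...,1]+33)<50)
    if m.sum()>30: print(n,"copper top",m.sum(),cv2.minAreaRect(T[m].astype(np.float32)))
E
```

```text
t 5.33 tcp [557.1 212.3 112. ] F [-0.4  0.2 -3.4] gap 49.9
j [ 0.23  0.43 -0.14  1.01 -0.    1.93]
shift [ 0.6 -0.   1.8] turn [ 0.13 -0.   -0.13]
top side 28 centre offset (want 6) 4.11 [ 0.6 10.8] slope deg 11.98
top copper top 97 ((-32.40924835205078, -52.38774108886719), (17.822141647338867, 92.80779266357422), 86.42526245117188)
wrist side 4519 centre offset (want 6) 6.96 [ 1.2 12.5] slope deg 0.07
wrist copper top 13557 ((-32.851524353027344, -31.213916778564453), (99.61888122558594, 44.55134201049805), 0.3370359241962433)
```

View pics/wrist2.png

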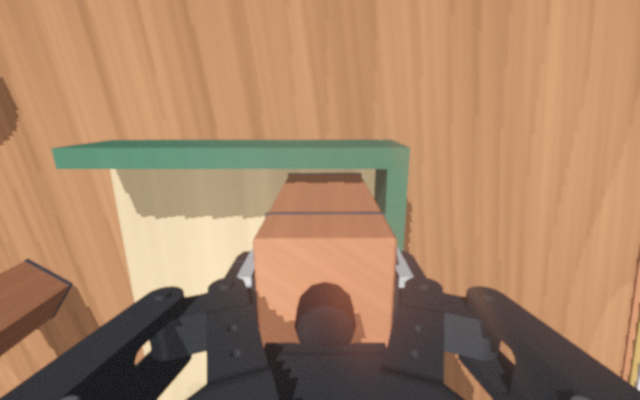

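Copper is square to the tray, about 8 mm clear of both fences. I lower it and press it to the side fence, then the far fence.

drive_tool(
  plan="-1 0 3 0 0.1 0 -0.1;-1 0 0 3 0 0 0;-1 0 0 3 0 0 0;-1 0 0 0 0 0 0",
)

```text
clock: 5.92
tcp_pos: [0.5567, 0.2184, 0.109]
orientation: [-0.705, 0.706, -0.047, 0.046]
wrist_force: [-0.1, 0.3, -2.1]
finger_gap: 0.0498
```

```bash
python3 n.py .5669 .2209 .109 -7.56
```

```text
t 5.92 tcp [556.7 218.4 109. ] F [-0.1  0.3 -2.1] gap 49.8
j [ 0.24  0.44 -0.14  1.   -0.    1.94]
shift [ 9.8 -0.   3.9] turn [ 0.04 -0.01 -0.07]
```

drive_tool(
  plan="-1 0 0 3 0 0 0;-1 0 0 2 0 0 0;-1 0 0 2 0 0 0;-1 0 0 0 0 0 0",
)

```text
clock: 6.42
tcp_pos: [0.5571, 0.2229, 0.1092]
orientation: [-0.703, 0.708, -0.048, 0.047]
wrist_force: [-0.2, -0.3, -2.9]
finger_gap: 0.0495
```

```bash
python3 n.py .5669 .2209 .109 -7.56
```

```text
t 6.42 tcp [557.1 222.9 109.2] F [-0.2 -0.3 -2.9] gap 49.5
j [ 0.25  0.44 -0.13  1.01 -0.01  1.95]
shift [ 9.9  0.1 -0.7] turn [ 0.45 -0.1  -0.07]
```

drive_tool(
  plan="-1 0 0 2 0.4 0 0;-1 0 0 3 0 0 0;-1 0 0 3 0 0 0",
)

```text
clock: 6.8
tcp_pos: [0.5572, 0.2239, 0.1095]
orientation: [-0.7, 0.711, -0.049, 0.048]
wrist_force: [-1.8, -10.9, 1.1]
finger_gap: 0.0496
```

```bash
python3 n.py .5669 .2209 .109 -7.56
```

```text
t 6.8 tcp [557.2 223.9 109.5] F [ -1.8 -10.9   1.1] gap 49.6
j [ 0.26  0.45 -0.12  1.01 -0.01  1.96]
shift [10.1  0.5 -1.7] turn [ 0.95 -0.3  -0.05]
```

drive_tool(
  plan="-1 3 0 0 0.9 0 0;-1 3 0 0 0.3 0 0;-1 3 0 0 0 0 0;-1 0 0 0 0 0 0",
)

```text
clock: 7.3
tcp_pos: [0.5606, 0.2222, 0.1093]
orientation: [0.707, -0.704, 0.052, -0.044]
wrist_force: [0.9, -1.7, -2.3]
finger_gap: 0.0492
```

```bash
python3 n.py .5669 .2209 .109 -7.56
```

```text
t 7.3 tcp [560.6 222.2 109.3] F [ 0.9 -1.7 -2.3] gap 49.2
j [ 0.24  0.45 -0.11  1.02  0.01  1.95]
shift [ 6.4  0.2 -0.4] turn [-0.17 -0.25 -0.67]
```

drive_tool(
  plan="-1 4 0 0 -0.1 -0.2 -0.6;-1 4 0 0 0 0 -0.3;-1 3 0 0 0 0 0;-1 0 0 0 0 0 0",
)

```text
clock: 7.8
tcp_pos: [0.5683, 0.2212, 0.109]
orientation: [0.706, -0.705, 0.047, -0.046]
wrist_force: [-1.5, -2.6, -1.5]
finger_gap: 0.0495
```

```bash
python3 n.py .5669 .2209 .109 -7.56
```

```text
t 7.8 tcp [568.3 221.2 109. ] F [-1.5 -2.6 -1.5] gap 49.5
j [ 0.24  0.46 -0.1   1.01  0.    1.94]
shift [-1.4  0.  -0.5] turn [-0.05  0.05 -0.09]
```

Near contact in x. I press once more in both directions with the tool held upright.

drive_tool(
  plan="-1 3 0 0 0 0 0;-1 3 0 2 0 0 0;-1 3 0 2 0 0 0",
)

```text
clock: 8.18
tcp_pos: [0.5693, 0.2215, 0.1093]
orientation: [-0.703, 0.708, -0.053, 0.041]
wrist_force: [-12.5, -8.2, 9.0]
finger_gap: 0.0497
```

```bash
python3 n.py .5669 .2209 .109 -7.56
```

```text
t 8.18 tcp [569.3 221.5 109.3] F [-12.5  -8.2   9. ] gap 49.7
j [ 0.24  0.47 -0.08  1.04 -0.    1.94]
shift [-2.3  0.4 -0.9] turn [ 0.4  -0.03 -0.94]
```

drive_tool(
  plan="-1 -0.8 0 0 0.4 0 -0.9;-1 0 0.5 0 0 0 0;-1 0 0 0 0 0 0",
)

```text
clock: 8.55
tcp_pos: [0.5683, 0.2213, 0.109]
orientation: [-0.705, 0.706, -0.047, 0.047]
wrist_force: [-3.1, -1.9, -0.5]
finger_gap: 0.0497
```

```bash
python3 n.py .5669 .2209 .109 -7.56
```

```text
t 8.55 tcp [568.3 221.3 109. ] F [-3.1 -1.9 -0.5] gap 49.7
j [ 0.24  0.46 -0.1   1.01 -0.    1.94]
shift [-1.3  0.  -0.6] turn [ 0.02 -0.05 -0.04]
```

drive_tool(
  plan="0 0 0 0 0 0 0;1 0 0 0 0 0 0;1 0 0 0 0 0 0;1 0 -40 0 0 0 0;1 0 -50 0 0 0 0;1 0 -50 0 0 0 0;1 0 0 -50 0 0 0;1 0 0 -30 0 0 0",
)

```text
clock: 9.55
tcp_pos: [0.5647, 0.1448, 0.2553]
orientation: [0.708, -0.703, 0.04, -0.05]
wrist_force: [0.7, -0.8, 0.5]
finger_gap: 0.0854
```

```bash
cat > look.py <<'E'
import sys
from h import *
from workcell import cams,monitor
tag=sys.argv[1]
for n in sys.argv[2:]:
    c=cams.calibration(n);im,d=cams.read_camera(n);cv2.imwrite(f"pics/{n}{tag}.png",im[:,:,::-1]);P=cloud(d,c)
    np.savez(f"pics/{n}{tag}.npz",im=im,d=d,**{k:c[k] for k in c})
    hsv=cv2.cvtColor(im,cv2.COLOR_RGB2HSV);H=hsv[...,0];S=hsv[...,1]
    T=np.stack([(P-C)@EX,(P-C)@EY],-1)*1000
    g=(H>45)&(H<90)&(S>50)&(abs(P[...,2]-.053)<.004)&(d>0)
    for nm,k,m in(("far",0,g&(abs(T[...,0]-6)<12)&(T[...,1]<-20)&(T[...,1]>-240)),("side",1,g&(abs(T[...,1]-6)<12)&(T[...,0]<-20)&(T[...,0]>-180))):
        if m.sum()>20:
            q=T[m];p=np.polyfit(q[:,1-k],q[:,k],1);print(n,nm,m.sum(),"edges",np.percentile(q[:,k],[1,99]).round(1),"slope deg",np.degrees(p[0]).round(2))
    for nm,y in(("copper",-25),("brass",-75)):
        m=(abs(P[...,2]-.128)<.006)&(d>0)&(abs(T[...,0]+25)<45)&(abs(T[...,1]-y)<(45 if y>-50 else 27))&(S>50)&(H<35)&((H<16)==(nm=="copper"))
        if m.sum()>50: print(n,nm,"top",m.sum(),P[m][:,2].mean().round(4),cv2.minAreaRect(T[m].astype(np.float32)))
E
python3 look.py 3 wrist top; python3 n.py .4632 -.2534 .2 -19.04
```

```text
wrist far 30 edges [ 2.5 11.5] slope deg 1.01
wrist side 1158 edges [0.3 8.5] slope deg 0.06
wrist copper top 3965 0.128 ((-25.045265197753906, -24.36785125732422), (50.147945404052734, 50.111637115478516), 0.13661248981952667)
top far 143 edges [ 0.4 11.8] slope deg -0.09
t 9.65 tcp [564.9 143.7 255.6] F [ 0.5  1.1 -0.7] gap 85.3
j [0.11 0.31 0.05 1.29 0.   1.81]
shift [ -50.    52.  -407.4] turn [-0.48 11.56  0.8 ]
```

View pics/wrist3.png

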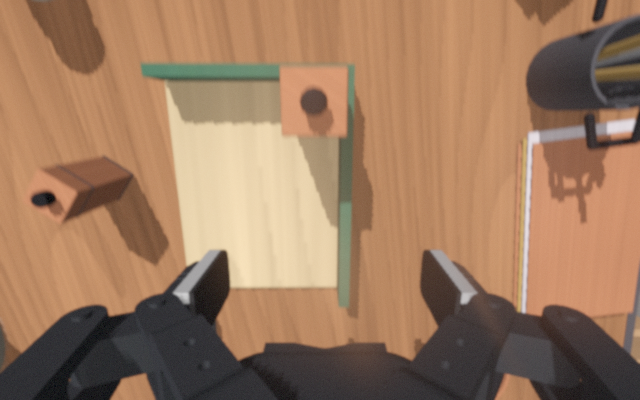

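Copper measures at (-25.0, -24.4) mm in the tray frame with 0.14° yaw, and there is no visible gap in the wrist view (top face at 280–348, 66–135 px). I go to the brass now.

drive_tool(
  plan="1 -6 0 -50 0 1.6 0;1 -6 0 -50 0 1.6 0;1 -6 0 -50 -4 1.6 0;1 -6 0 -50 -6 1.6 0;1 -6 0 -50 -6 1.6 0;1 -3 0 -50 -6 1.6 0;1 0 0 -40 -6 1 0;1 0 0 0 0 0 0",
)

```text
clock: 10.65
tcp_pos: [0.4657, -0.1807, 0.295]
orientation: [-0.506, 0.848, -0.12, 0.103]
wrist_force: [0.4, 0.8, 0.1]
finger_gap: 0.0856
```

```bash
python3 n.py .4746 -.2203 .2 -19.04 -45;python3 look.py 4 top;  python3 - <<'E'
from h import *
z=np.load("pics/top4.npz");c=z;P=cloud(z['d'],z)
m=(abs(P[...,2]-.05)<.006)&(abs(P[...,0]-.463)<.07)&(abs(P[...,1]+.253)<.08)
print(m.sum())
E
```

```text
t 10.65 tcp [ 465.7 -180.7  295. ] F [0.4 0.8 0.1] gap 85.6
j [-0.27  0.15 -0.14  1.25 -0.49  1.62]
shift [ 15.7 101.2  13.9] turn [-17.19  -0.92   3.09]
top far 59 edges [ 0.3 11.7] slope deg 0.33
top side 159 edges [ 0.3 11.7] slope deg -0.02
top copper top 293 0.1273 ((-25.028676986694336, -24.97637939453125), (50.2652473449707, 50.60307312011719), 89.69532775878906)
668
```

View pics/top4.png

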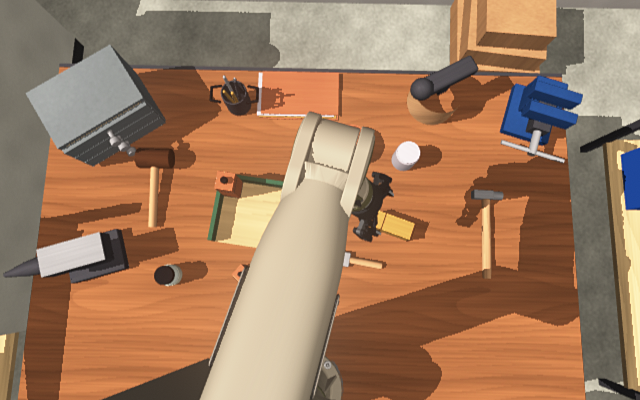

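The top view shows copper home at (225,182), and the tilted gripper beside the brass at (395,225). I finish the tilt.

drive_tool(
  plan="1 8 20 0 -6 -0.4 1;1 8 20 5 -6 -0.4 1;1 0 20 5 -5 0 1;1 0 0 0 0 0 0",
)

```text
clock: 11.2
tcp_pos: [0.479, -0.2063, 0.2377]
orientation: [-0.379, 0.911, -0.15, 0.066]
wrist_force: [0.1, 0.2, 0.3]
finger_gap: 0.0853
```

```bash
python3 n.py .4746 -.2203 .16 -19.04 -45;  python3 - <<'E'
from h import *
from workcell import cams
c=cams.calibration("wrist");im,d=cams.read_camera("wrist");cv2.imwrite("pics/wrist5.png",im[:,:,::-1])
P=cloud(d,c)
m=(abs(P[...,2]-.05)<.005)&(abs(P[...,0]-.463)<.07)&(abs(P[...,1]+.253)<.09)&(d>0)
print(m.sum(),P[m][:,2].mean(),cv2.minAreaRect((P[m][:,:2]*1000).astype(np.float32)))
E
```

```text
t 11.2 tcp [ 479.  -206.3  237.7] F [0.1 0.2 0.3] gap 85.3
j [-0.19  0.33 -0.17  1.2  -0.77  1.77]
shift [-0.1 65.5 44.2] turn [-0.26 -0.09  0.4 ]
7583 0.049956113155850274 ((464.4712219238281, -253.5742950439453), (119.50811004638672, 50.65687942504883), 70.9039077758789)
```

View pics/wrist5.png

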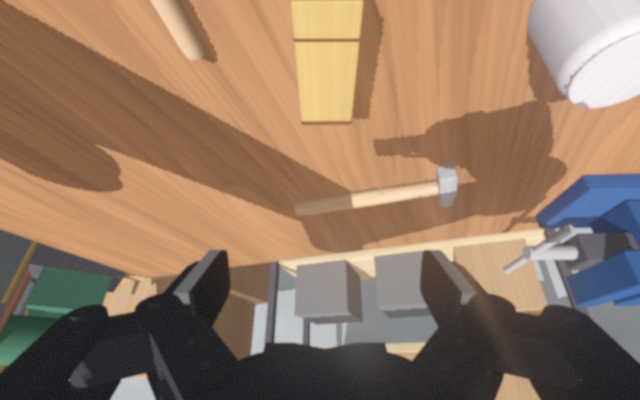

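drive_tool(
  plan="1 0.5 33 22 -0.3 0 0.4;1 0.4 33 22 0 0 0;1 0 25 25 0 0 0;1 0 0 0 0 0 0",
)

```text
clock: 11.75
tcp_pos: [0.4823, -0.2209, 0.13]
orientation: [-0.38, 0.91, -0.148, 0.073]
wrist_force: [-0.2, 0.1, 0.6]
finger_gap: 0.0853
```

```bash
python3 n.py .4756 -.2204 .030 -19.07 -45
```

```text
t 11.75 tcp [ 482.3 -220.9  130. ] F [-0.2  0.1  0.6] gap 85.3
j [-0.21  0.42 -0.33  0.92 -0.77  1.74]
shift [-8.4 72.5 68.7] turn [-0.57 -0.71  0.84]
```

drive_tool(
  plan="1 -5 20 19 -0.4 -0.5 0.6;1 -4 20 19 0 -0.2 0.3;1 -2 20 20 0 0 0;1 0 0 0 0 0 0",
)

```text
clock: 12.25
tcp_pos: [0.4807, -0.2194, 0.0555]
orientation: [-0.379, 0.91, -0.149, 0.072]
wrist_force: [0.5, -0.0, 0.7]
finger_gap: 0.0854
```

```bash
python3 n.py .4756 -.2204 .030 -19.07 -45
```

```text
t 12.25 tcp [ 480.7 -219.4   55.5] F [ 0.5 -0.   0.7] gap 85.4
j [-0.21  0.52 -0.4   0.76 -0.77  1.74]
shift [-4.9 19.9 16. ] turn [-0.43 -0.67  0.72]
```

drive_tool(
  plan="1 -5 8 6 -0.5 -0.7 0.8;1 -1 8 7 -0.2 -0.3 0.3;1 -1 3 3 0 0 0;1 0 0 0 0 0 0",
)

```text
clock: 12.75
tcp_pos: [0.477, -0.2199, 0.0343]
orientation: [-0.375, 0.912, -0.154, 0.062]
wrist_force: [0.0, 0.1, 0.7]
finger_gap: 0.0857
```

```bash
python3 n.py .4756 -.2204 .030 -19.07 -45
```

```text
t 12.75 tcp [ 477.  -219.9   34.3] F [0.  0.1 0.7] gap 85.7
j [-0.21  0.56 -0.4   0.74 -0.78  1.75]
shift [-1.1  3.7  2.4] turn [ 0.26  0.07 -0.1 ]
```

Good. I lower the last 4 mm and close.

drive_tool(
  plan="1 -1.2 3.5 2.5 0 0 0;1 0 0 0 0 0 0;-1 0 0 0 0 0 0;-1 0 0 0 0 0 0;-1 0 0 0 0 0 0;-1 0 0 0 0 0 0;-1 0 0 0 0 0 0",
  grip_force=60,
)

```text
clock: 13.62
tcp_pos: [0.476, -0.2202, 0.0303]
orientation: [-0.375, 0.912, -0.153, 0.063]
wrist_force: [0.1, -0.2, -0.3]
finger_gap: 0.0494
```

```bash
python3 n.py .4756 -.2204 .030 -19.07 -45
python3 - <<'E'
from h import *
from workcell import monitor
s=monitor.get_state();R=tr(s['orientation'])
k=np.array([np.cos(np.radians(70.95)),np.sin(np.radians(70.95)),0])
mid=np.array([.4642,-.2535,.025])
print("mid in tool",R.inv().apply(mid-s['tcp_pos']).round(4),"k in tool",R.inv().apply(k).round(4))
np.savez("grip.npz",k=R.inv().apply(k),mid=R.inv().apply(mid-s['tcp_pos']),up=R.inv().apply([0,0,1]))
E
```

```text
t 13.62 tcp [ 476.  -220.2   30.3] F [ 0.1 -0.2 -0.3] gap 49.4
j [-0.21  0.56 -0.41  0.72 -0.78  1.74]
shift [-0.3  0.4  0. ] turn [ 0.26  0.02 -0.04]
mid in tool [-0.0002  0.0288 -0.0211] k in tool [-5.000e-04 -7.102e-01  7.040e-01]
```

drive_tool(
  plan="-1 0 0 0 0 0 0;-1 0 -10 -10 0 0 0;-1 0 -25 -25 0 0 0;-1 0 -30 -30 0 0 0;-1 0 -30 -30 0 0 0;-1 0 -30 -30 0 0 0;-1 0 0 0 0 0 0",
  grip_force=100,
)

```text
clock: 14.5
tcp_pos: [0.4741, -0.2187, 0.213]
orientation: [-0.378, 0.911, -0.155, 0.061]
wrist_force: [-0.3, 0.3, -3.7]
finger_gap: 0.049
```

```bash
python3 n.py .48 -.10 .25 -7.56 45; python3 look.py 6 scene wrist
```

```text
t 14.5 tcp [ 474.1 -218.7  213. ] F [-0.3  0.3 -3.7] gap 49.0
j [-0.21  0.35 -0.21  1.14 -0.78  1.75]
shift [ -33.6 -106.7   54.7] turn [ 89.62 -12.86  -0.41]
scene far 143 edges [ 5.3 17.6] slope deg -0.02
scene copper top 121 0.1268 ((-18.634326934814453, -26.06205177307129), (48.730873107910156, 50.33564376831055), 88.46175384521484)
```

View pics/scene6.png

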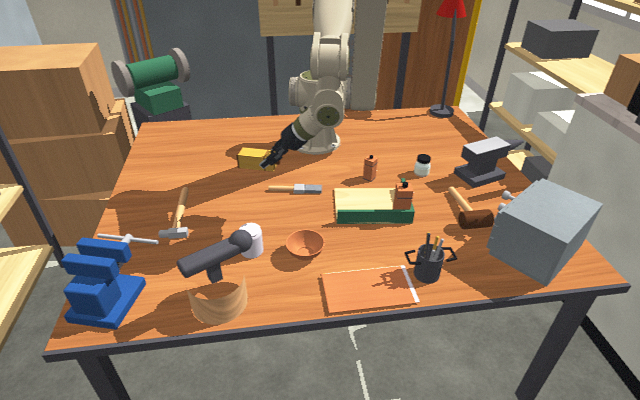

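drive_tool(
  plan="-1 0 -10 -10 8 0 0;-1 0 -10 -10 9 0 0;-1 0 0 0 9 0 0;-1 0 0 0 9 0 0;-1 0 0 0 9 0 0;-1 0 0 0 9 0 0;-1 0 0 0 9 0 0;-1 0 0 0 0 0 0",
)

```text
clock: 15.6
tcp_pos: [0.4642, -0.2157, 0.2214]
orientation: [0.805, -0.569, 0.113, -0.122]
wrist_force: [-0.3, -0.6, -3.3]
finger_gap: 0.0488
```

```bash
python3 n.py .50 -.03 .25 -7.56 45
```

```text
t 15.6 tcp [ 464.2 -215.7  221.4] F [-0.3 -0.6 -3.3] gap 48.8
j [-0.75  0.31 -0.08  1.36  0.29  1.13]
shift [-27.7  35.4 185.9] turn [ 25.57 -11.06   4.03]
```

drive_tool(
  plan="-1 -6 5 40 7 -3 1;-1 -6 12 35 7 -3 1;-1 -6 18 30 6 -3 1;-1 -6 20 30 5 -2 1;-1 0 0 0 0 0 0",
)

```text
clock: 16.23
tcp_pos: [0.4745, -0.061, 0.2346]
orientation: [0.921, -0.385, 0.028, -0.052]
wrist_force: [0.5, -0.0, -3.8]
finger_gap: 0.0491
```

```bash
python3 n.py .53 .07 .25 -7.56 45
```

```text
t 16.23 tcp [474.5 -61.  234.6] F [ 0.5 -0.  -3.8] gap 49.1
j [-0.67  0.39 -0.13  1.53  0.64  0.87]
shift [ 39.4  84.5 108.5] turn [ 0.46  0.09 -1.01]
```

```bash
cat > b.py <<'E'
import sys
from h import *
from workcell import monitor
s=monitor.get_state(); x,y,z=map(float,sys.argv[1:4]); g=np.load("grip.npz")
t=np.degrees(np.arctan2(-g['k'][1],g['k'][2])); R=tool(-7.56,t)
off=float(sys.argv[4]) if len(sys.argv)>4 else 0
p=C+(x*EX+y*EY+np.array([0,0,z]))/1000-R.apply(g['mid'])
print("t",t.round(2),"k->",R.apply(g['k']).round(3),"p",p.round(4)); need(s,p,R)
R0=tr(s['orientation']);m=s['tcp_pos']+R0.apply(g['mid'])-C;print("brass mid now (tray)",(m@EX*1000).round(1),(m@EY*1000).round(1),(m[2]*1000).round(1),"axis",R0.apply(g['k']).round(4))
E
python3 b.py -35 -90 100
```

```text
t 45.26 k-> [-0.002 -0.009  1.   ] p [0.548  0.1522 0.1432]
t 16.23 tcp [474.5 -61.  234.6] F [ 0.5 -0.  -3.8] gap 49.1
j [-0.67  0.39 -0.13  1.53  0.64  0.87]
shift [ 48.8 219.3  93.3] turn [ 0.72  0.09 -1.01]
brass mid now (tray) -80.2 -311.4 191.3 axis [0.0112 0.0023 0.9999]
```

```bash
sed -i "s/np.arctan2(-g\['k'\]\[1\],g\['k'\]\[2\])/np.arctan2(g['k'][2],-g['k'][1])/" b.py; python3 b.py -40 -95 150
```

```text
t 44.74 k-> [-0.001  0.     1.   ] p [0.5424 0.1482 0.1933]
t 16.23 tcp [474.5 -61.  234.6] F [ 0.5 -0.  -3.8] gap 49.1
j [-0.67  0.39 -0.13  1.53  0.64  0.87]
shift [ 43.1 180.4 125.1] turn [ 0.21  0.1  -1.01]
brass mid now (tray) -80.2 -311.4 191.3 axis [0.0112 0.0023 0.9999]
```

drive_tool(
  plan="-1 8 30 21 0 0 -0.5;-1 8 30 21 0 0 -0.5;-1 8 30 21 0 0 0;-1 8 30 21 0 0 0;-1 5 25 17 0 0 0;-1 0 0 0 0 0 0",
)

```text
clock: 16.98
tcp_pos: [0.533, 0.1109, 0.1948]
orientation: [0.916, -0.396, 0.025, -0.057]
wrist_force: [0.2, 0.3, -2.9]
finger_gap: 0.0488
```

```bash
python3 b.py -40 -95 100
```

```text
t 44.74 k-> [-0.001  0.     1.   ] p [0.5424 0.1482 0.1433]
t 16.98 tcp [533.  110.9 194.8] F [ 0.2  0.3 -2.9] gap 48.8
j [-0.31  0.32 -0.28  1.13  0.74  1.32]
shift [ 4.8 63.6 -7.5] turn [ 1.45  0.23 -0.32]
brass mid now (tray) -44.5 -134.1 151.3 axis [0.0039 0.025  0.9997]
```

drive_tool(
  plan="-1 2 25 -2 0.8 0.1 -0.2;-1 2 20 -3 0.6 0.1 -0.1;-1 1 15 -2 0 0 0;-1 0 0 0 0 0 0",
)

```text
clock: 17.48
tcp_pos: [0.5423, 0.1451, 0.144]
orientation: [0.919, -0.389, 0.025, -0.06]
wrist_force: [-0.7, -0.1, -2.8]
finger_gap: 0.0493
```

```bash
python3 b.py -36 -92 72; python3 look.py 7 wrist top scene
```

```text
t 44.74 k-> [-0.001  0.     1.   ] p [0.5467 0.1506 0.1153]
t 17.48 tcp [542.3 145.1 144. ] F [-0.7 -0.1 -2.8] gap 49.3
j [-0.25  0.37 -0.37  0.95  0.76  1.41]
shift [  3.7  24.9 -15.6] turn [ 0.67  0.04 -0.01]
brass mid now (tray) -39.7 -98.5 100.7 axis [7.000e-04 1.160e-02 9.999e-01]
wrist side 1340 edges [-0.2 10.7] slope deg 0.35
wrist copper top 4891 0.1282 ((-24.872663497924805, -25.041385650634766), (50.17314147949219, 51.07162094116211), 0.022905172780156136)
top side 160 edges [ 0.4 11.7] slope deg -0.14
top copper top 291 0.1271 ((-24.633304595947266, -24.92856216430664), (50.98695755004883, 50.28907775878906), 0.16339360177516937)
scene far 148 edges [ 5.2 17.9] slope deg -0.17
scene copper top 121 0.1268 ((-19.212867736816406, -25.657190322875977), (50.09415817260742, 50.89704513549805), 89.85861206054688)
```

View pics/wrist7.png

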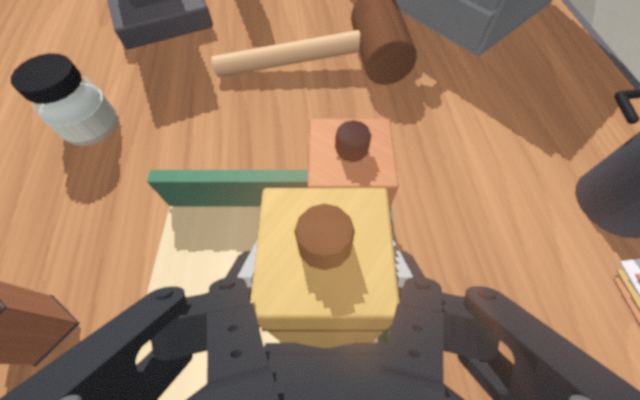

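View pics/scene7.png

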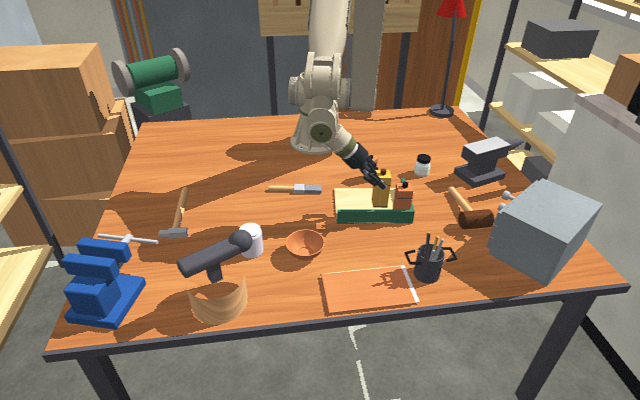

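Brass is upright knob-up in the gripper (knob at 325,236 px), with copper in front of it. I check its tilt from depth.

```bash
cat > tilt.py <<'E'
import sys
from h import *
z=np.load(sys.argv[1]);P=cloud(z['d'],z);hsv=cv2.cvtColor(z['im'],cv2.COLOR_RGB2HSV)
zt=float(sys.argv[2])
T=np.stack([(P-C)@EX,(P-C)@EY,P[...,2]],-1)*1000
m=(hsv[...,0]>16)&(hsv[...,0]<32)&(hsv[...,1]>80)&(abs(T[...,2]-zt)<4)&(z['d']>0)&(abs(T[...,0]+35)<40)&(abs(T[...,1]+85)<45)
m=cv2.erode(m.astype(np.uint8),np.ones((3,3)))>0
q=T[m];A=np.c_[q[:,:2],np.ones(len(q))];c=np.linalg.lstsq(A,q[:,2],rcond=None)[0]
print(m.sum(),"slope deg x,y",np.degrees(c[:2]).round(2),"z",q[:,2].mean().round(1),cv2.minAreaRect(q[:,:2].astype(np.float32)))
E
python3 tilt.py pics/wrist7.npz 168.7; python3 tilt.py pics/top7.npz 168.7
```

```text
13463 slope deg x,y [ 0.38 -0.58] z 168.4 ((-40.30625915527344, -98.85164642333984), (49.01291275024414, 49.555686950683594), 0.04865420609712601)
118 slope deg x,y [ 0.18 -1.28] z 167.9 ((-39.734161376953125, -97.5246810913086), (41.73470687866211, 43.408409118652344), 87.85272979736328)
```

drive_tool(
  plan="-1 2 12 -8 0.7 0 0;-1 2 12 -8 0.2 0 0;-1 0 4 -4 0 0 0;-1 0 0 0 0 0 0",
)

```text
clock: 18.12
tcp_pos: [0.5492, 0.1482, 0.1094]
orientation: [0.922, -0.382, 0.024, -0.063]
wrist_force: [0.7, 0.6, -3.0]
finger_gap: 0.0488
```

```bash
python3 b.py -35 -90 62
```

```text
t 44.74 k-> [-0.001  0.     1.   ] p [0.548  0.1525 0.1053]
t 18.12 tcp [549.2 148.2 109.4] F [ 0.7  0.6 -3. ] gap 48.8
j [-0.24  0.42 -0.4   0.86  0.78  1.42]
shift [-1.8  5.8 -0.1] turn [-0.28  0.07  0.24]
brass mid now (tray) -33.1 -93.9 66.2 axis [-0.0049 -0.0043  1.    ]
```

drive_tool(
  plan="-1 -1 2.5 -2 -0.3 0 0.2;-1 0 2 -2 0 0 0;-1 0 1 -1 0 0 0;-1 0 0 0 0 0 0",
)

```text
clock: 18.62
tcp_pos: [0.5488, 0.1487, 0.1043]
orientation: [0.921, -0.383, 0.025, -0.062]
wrist_force: [-0.0, 0.3, -2.4]
finger_gap: 0.049
```

```bash
python3 b.py -34 -90 60
```

```text
t 44.74 k-> [-0.001  0.     1.   ] p [0.549  0.1523 0.1033]
t 18.62 tcp [548.8 148.7 104.3] F [-0.   0.3 -2.4] gap 49.0
j [-0.24  0.43 -0.4   0.85  0.78  1.42]
shift [-0.3  3.3  1.8] turn [-0.1   0.04  0.13]
brass mid now (tray) -33.7 -93.6 61.1 axis [-0.0029 -0.0013  1.    ]
```

drive_tool(
  plan="-1 2 4 4 -0.1 0 0.1;-1 2 4 4 0 0 0;-1 2 3 3 0 0 0;-1 0 0 0 0 0 0",
)

```text
clock: 19.12
tcp_pos: [0.5575, 0.1648, 0.1041]
orientation: [0.921, -0.384, 0.024, -0.061]
wrist_force: [0.3, -0.1, -2.9]
finger_gap: 0.0488
```

```bash
python3 b.py -25 -75 60
```

```text
t 44.74 k-> [-0.001  0.     1.   ] p [0.5599 0.166  0.1033]
t 19.12 tcp [557.5 164.8 104.1] F [ 0.3 -0.1 -2.9] gap 48.8
j [-0.21  0.43 -0.39  0.82  0.78  1.47]
shift [2.2 1.6 0.5] turn [0.02 0.11 0.02]
brass mid now (tray) -27.1 -76.5 60.8 axis [-2.1e-03  7.0e-04  1.0e+00]
```

drive_tool(
  plan="-1 0 1 -1 0 0.1 0;-1 2 0 0 0 0 0;-1 2 0 0 0 0 0;-1 2 0 0 0 0 0",
)

```text
clock: 19.62
tcp_pos: [0.5607, 0.1648, 0.1038]
orientation: [0.922, -0.383, 0.029, -0.06]
wrist_force: [-9.1, -4.4, 7.2]
finger_gap: 0.0489
```

```bash
python3 b.py -25 -75 60
```

```text
t 44.74 k-> [-0.001  0.     1.   ] p [0.5599 0.166  0.1033]
t 19.62 tcp [560.7 164.8 103.8] F [-9.1 -4.4  7.2] gap 48.9
j [-0.21  0.44 -0.38  0.83  0.78  1.47]
shift [-1.   1.1  0.4] turn [-0.14 -0.34 -0.23]
brass mid now (tray) -24.3 -76.0 60.5 axis [ 0.0062 -0.0033  1.    ]
```

drive_tool(
  plan="-1 -0.4 1 1 -0.1 -0.3 -0.3;-1 0 1.5 1.5 0 0 0;-1 0 1.5 1.5 0 0 0",
)

```text
clock: 20.0
tcp_pos: [0.5605, 0.1675, 0.104]
orientation: [0.92, -0.386, 0.028, -0.063]
wrist_force: [-10.4, -21.0, 12.3]
finger_gap: 0.0488
```

```bash
python3 b.py -25 -75 60
```

```text
t 44.74 k-> [-0.001  0.     1.   ] p [0.5599 0.166  0.1033]
t 20.0 tcp [560.5 167.5 104. ] F [-10.4 -21.   12.3] gap 48.8
j [-0.2   0.43 -0.39  0.81  0.77  1.49]
shift [-0.4 -0.5 -1.6] turn [ 0.27 -0.3   0.12]
brass mid now (tray) -24.6 -73.7 60.7 axis [0.0023 0.0045 1.    ]
```

drive_tool(
  plan="-1 -0.2 0 -0.6 0.3 -0.3 0.1;-1 0 0 -0.5 0 0 0;-1 0 0 0 0 0 0",
)

```text
clock: 20.38
tcp_pos: [0.5603, 0.1667, 0.1039]
orientation: [0.921, -0.383, 0.026, -0.061]
wrist_force: [-1.2, -0.1, -0.4]
finger_gap: 0.049
```

```bash
python3 b.py -25 -75 60; python3 look.py 8 wrist top; python3 tilt.py pics/wrist8.npz 128
```

```text
t 44.74 k-> [-0.001  0.     1.   ] p [0.5599 0.166  0.1033]
t 20.38 tcp [560.3 166.7 103.9] F [-1.2 -0.1 -0.4] gap 49.0
j [-0.2   0.44 -0.39  0.82  0.78  1.47]
shift [-0.3 -0.1 -1. ] turn [-0.15 -0.07  0.04]
brass mid now (tray) -24.7 -74.2 60.6 axis [-5.0e-04 -2.5e-03  1.0e+00]
wrist side 2431 edges [-0.2 11.1] slope deg 0.2
wrist copper top 8163 0.1282 ((-24.84912872314453, -24.767763137817383), (51.48493194580078, 50.278499603271484), 89.72392272949219)
wrist brass top 15166 0.1282 ((-34.49802017211914, -74.70366668701172), (51.23389434814453, 70.82077026367188), 89.83369445800781)
top side 167 edges [ 0.3 11.6] slope deg 0.27
top copper top 288 0.1272 ((-25.16489028930664, -33.859039306640625), (69.7060546875, 50.10369873046875), 89.96195983886719)
top brass top 279 0.1272 ((-24.406030654907227, -74.46199035644531), (50.645790100097656, 52.25346374511719), 89.92001342773438)
13482 slope deg x,y [0.28 0.19] z 128.3 ((-25.280012130737305, -75.40131378173828), (49.625545501708984, 49.11817169189453), 89.98613739013672)
```

View pics/wrist8.png

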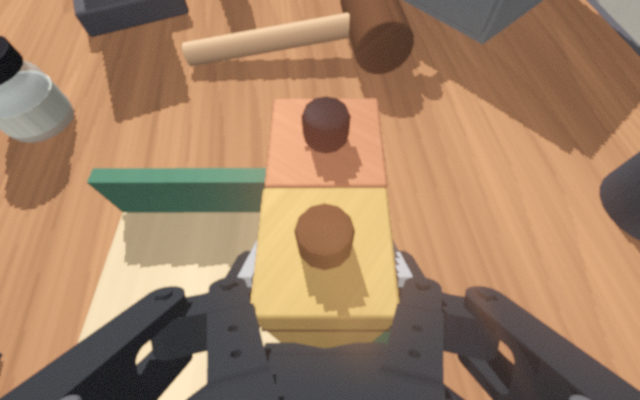

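Brass is flush with copper (common edge at row 186, no gap) and upright. I press it lightly once more, open, and back off along the approach.

drive_tool(
  plan="-1 0.6 1 0.3 0 0 0;-1 0 0 0 0 0 0;0.2 0 0 0 0 0 0;1 0 0 0 0 0 0;1 0 0 0 0 0 0;1 0 -20 0 0 0 0;1 0 -40 0 0 0 0;1 0 -50 0 0 0 0",
)

```text
clock: 21.48
tcp_pos: [0.5493, 0.0913, 0.1813]
orientation: [0.922, -0.383, 0.025, -0.059]
wrist_force: [1.1, -0.8, -0.4]
finger_gap: 0.0852
```

```bash
python3 n.py .5 0 .2 -7.56 45; python3 look.py 9 wrist top scene; python3 tilt.py pics/wrist9.npz 128;python3 - <<'E'
import cv2
im=cv2.imread("pics/scene9.png");cv2.imwrite("pics/s9c.png",cv2.resize(im[160:240,320:430],None,fx=6,fy=6,interpolation=cv2.INTER_CUBIC))
E
```

```text
t 21.48 tcp [549.3  91.3 181.3] F [ 1.1 -0.8 -0.4] gap 85.2
j [-0.34  0.39 -0.25  1.15  0.76  1.27]
shift [-37.3 -81.5 -55.5] turn [ 0.14  0.08 -0.25]
wrist side 1076 edges [-0.3 10.4] slope deg 0.15
wrist copper top 2667 0.1283 ((-24.95610237121582, -25.30724334716797), (52.087425231933594, 50.01395034790039), 89.90496826171875)
wrist brass top 3797 0.1279 ((-24.730945587158203, -75.11943054199219), (50.11870574951172, 51.53770065307617), 0.059929076582193375)
top side 157 edges [ 1.1 11.5] slope deg -0.25
top copper top 290 0.1272 ((-25.069814682006836, -33.2035026550293), (66.82916259765625, 50.13383865356445), 89.85850524902344)
top brass top 286 0.1273 ((-25.1176700592041, -75.07431030273438), (51.029598236083984, 50.20807647705078), 89.78897094726562)
scene far 147 edges [ 5.1 17.5] slope deg 0.02
scene copper top 117 0.127 ((-20.300708770751953, -34.218509674072266), (69.47805786132812, 50.26214599609375), 83.56989288330078)
scene brass top 126 0.1266 ((-19.58445167541504, -74.91448974609375), (53.77436447143555, 52.68818283081055), 0.11637203395366669)
3130 slope deg x,y [0.03 0.18] z 128.1 ((-24.857873916625977, -76.21585845947266), (49.3980598449707, 48.24868392944336), 89.89535522460938)
```

View pics/wrist9.png

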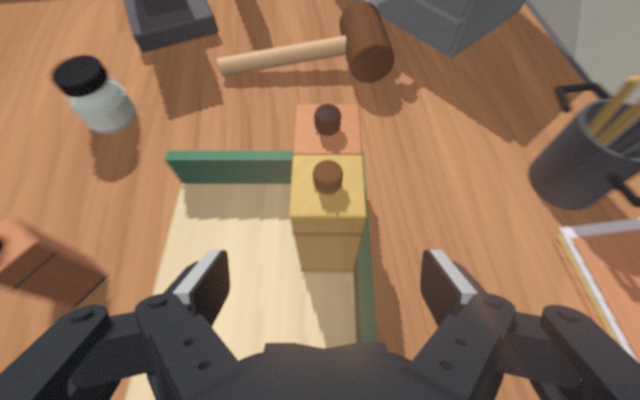

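View pics/s9c.png

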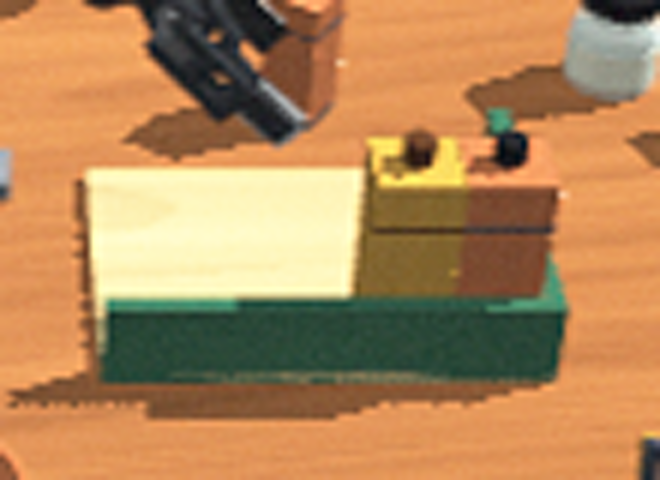

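Both caddies stand flush: the copper/brass seam is closed in both views, and both bear on the far fence. I compare the other objects' places with the start and hand in.

Run:
```python
from h import *
a=np.load("pics/top0.npz")['d'];b=np.load("pics/top9.npz")['d']
for n,(u,v,r) in dict(bowl=(351,144,24),jar=(168,275,16),tin=(406,155,18),hammer=(488,235,14),mallet=(154,185,25)).items():
    x=abs(a-b)[v-r:v+r,u-r:u+r]; print(n,(x>.01).sum(),x.size)
from workcell import job,monitor
print(monitor.get_state()['clock'],job.hand_in())
```

```text
bowl 1867 2304
jar 147 1024
tin 240 1296
hammer 10 784
mallet 26 2500
the job is handed in; nothing more can be done
21.625 None
```

View pics/top9.png

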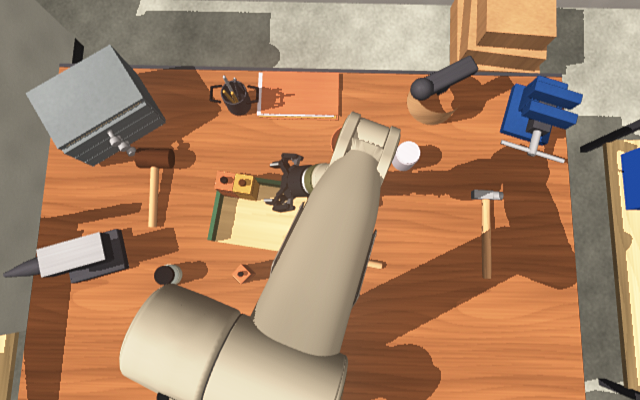

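Run:
```python
from h import *
a=np.load("pics/scene0.npz")['d'];z=np.load("pics/scene9.npz");b=z['d']
ia=np.load("pics/scene0.npz")['im'].astype(int);ib=z['im'].astype(int)
for n,(u0,u1,v0,v1) in dict(bowl=(285,326,230,262),jar=(410,434,152,180),tin=(240,264,224,260),hammer=(160,190,190,240),mallet=(446,495,185,230),brush=(266,324,182,196)).items():
    print(n,(abs(a-b)[v0:v1,u0:u1]>.01).mean().round(3),abs(ia-ib)[v0:v1,u0:u1].mean().round(1))
a=np.load("pics/top0.npz")['d'];b=np.load("pics/top9.npz")['d'];x=(abs(a-b)>.01)[259:291,152:184]
print("jar no-reading change",(((a==0)!=(b==0))[259:291,152:184]).sum(),x.sum())
```

```text
bowl 0.017 6.4
jar 0.103 3.0
tin 0.016 4.5
hammer 0.033 30.0
mallet 0.038 3.1
brush 0.067 3.9
jar no-reading change 7 147
```

Both caddies are packed and the job is handed in at 21.6 s, copper first and then brass.

- **Copper:** I gripped it from above and pressed it into the corner against both fences. Its top measured about (-25.0, -25.3) mm in the tray frame, under 0.2° off square, against a target of (-25, -25).
- **Brass:** I gripped it tilted, turned it upright with the knob on top, and slid it against the far fence and the copper one. Its top measured (-24.7 to -25.1, -75.1) mm, against a target of (-25, -75). It tilts about 0.2° or less, and the camera views show no gap.
- **Forces:** The highest wrist force I read was about 26 N, while pressing brass into place. The gripper was clear of everything at hand-in.
- **Checks that disagreed:** The scene camera put both caddies and the far fence about 5 mm farther out in x. It shifted all of them alike, so I take it as that camera's bias. In the top view, my copper mask also caught the edge of the brass in the last pictures.
- **Other objects:** I saw no sign that anything moved. My before/after check in the top view flagged the bowl, jar and tin, partly because the arm blocked the bowl. The scene camera, which sees all six, showed only small differences except a brightness change at the hammer, which looks like the arm's shadow. I ran that second comparison after handing in.

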